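Clear the jammed T-slot into the bowl

TASK

One of the two T-slots of the raised aluminium plate is jammed by a lost brass clip. Bring the pink bowl under the open end of that slot, then drop the foot of the wooden-handled slot cleaner into that slot's loading pocket and push it along the slot so that the clip is driven out of the open end and falls into the bowl, not onto the table. Finally stand the cleaner upright on the table again, with the clip in the upright bowl; leave the hold-down knob in the other slot where it is.

Things in the scene. Friction and masses are not known exactly. Their poses are not given: they have to be found in the camera images.
- slot_plate: Aluminium plate 150 (x) x 260 (y) mm, fixed, top face 90 mm above the table, raised on two wooden bearers; origin on the table under its centre, z up. Two T-slots along its y, at x = -40 (near) and +40 mm (far). Lips 8 mm thick (z 82 to 90) leave a neck 16 mm wide over a channel 31 wide, 12 high (z 70 to 82). -y end open, +y end shut by a steel bar.
- mouth_near (a point): centre of the open end of the near slot, on the slot floor (plate frame -40, -130, 70 mm): a free edge where a pushed thing drops off. The plate's underside is 62 mm above the table and overhangs its bearer by 63 mm here, so the bowl fits under it.
- mouth_far (a point): centre of the open end of the far slot, on the slot floor (plate frame +40, -130, 70 mm); otherwise as mouth_near
- pocket_near (a point): centre of the near slot's loading pocket, on the slot floor (plate frame -40, +96, 70 mm). In the pocket, 60 mm long along y, the lips are missing and the full 31 mm width is open from above.
- pocket_far (a point): centre of the far slot's loading pocket, on the slot floor (plate frame +40, +96, 70 mm); otherwise as pocket_near
- cleaner_grip (a point): centre of the slot cleaner's wooden handle, 24 (x) x 72 (y) x 48 (z) mm, 58 mm above the underside of its foot. The cleaner stands upright on the table; below the handle is a steel web 9 (x) x 40 (y) mm and a steel foot 24 (x) x 44 (y) x 8 mm high, which runs under the lips. Its y axis goes along the slot, either way round. Grasp across the 24 mm. About 0.17 kg.
- cleaner_foot (a point): centre of the underside of the cleaner's foot; z up
- scrap_mid (a point): centre, half-way up, of the lost clip: a U-shaped brass spring clip 31 (x) x 30 (y) x 9 mm on the floor of one slot, too wide for the neck. Its closed bridge, 14 mm from this point, faces the pocket, its legs the open end; they spring against the channel walls, so it takes about 2 to 6 N to push. Freed, they spread to about 37 mm.
- knob_mid (a point): hold-down left in the slot that is not jammed: a T-nut with a black knob 36 mm across, its top 43 mm above the slot floor (23 mm above the plate); this point 21 mm above the slot floor on its axis. Loose in its slot; to be left where it is.
- bowl_mid (a point): pink bowl, rim 129 mm across, foot 92 mm across, 52 mm high, wall about 5 mm, 0.12 kg, standing on the table; this point on its axis 26 mm above the table, z up
Things that resemble listed ones, but are neither listed nor needed, are in the scene too. Leave any blue look-alike of the part that bears cleaner_grip alone.

How it is judged:
By the outcome, as a careful person would: the job done as asked, in the order asked, and still so for the second after the job is handed in, with the robot touching nothing.
It also fails if it takes over 72 s, if anything falls off the work surface, if the arm or the gripper's body presses on something with over 40 N, if the wrist force passes 120 N, or if a joint passes its speed limit or range.

ROBOT

A 6-joint arm with a two-finger parallel gripper is mounted at the origin on the work surface; the furniture and walls round the work are solid. World frame = base frame: x ahead of the robot, y to its left, z up, the work surface at z = 0. Lengths are in m, angles in rad, forces in N, time in s.
With the tool pointing down it reaches from about 0.375 to 0.75 m from the base axis. Payload 9 kg.
Tool frame: the origin (TCP) lies on the centre line of the jaws, within the pads' length; the fingertips stand 25 mm ahead of it and the grasp point (between the pads) lies 6 mm ahead of it; z points along the fingers, y is the line along which they close (so a half turn about z gives the same grasp; the last joint's range is limited). The gripper opens to 85 mm and grips with 20 to 120 N. Pads are 22 mm wide; open, the fingers measure 114 mm over their backs; the gripper's body (76 mm by 85 mm) begins 54 mm behind the grasp point. The pads swing forward as they close: fully open they stand 13 mm farther back than shut.
Start: joints at [1.098, 0.104, 0.097, 1.564, 0, 1.353], TCP at [0.151, 0.581, 0.256] pointing down, gripper open.
Joint ranges: [-2.99, 2.99], [-0.84, 1.86], [-1.1, 1.16], [-1.84, 2.11], [-1.51, 1.56], [-3.14, 3.14]. Speed limits (rad/s): [2.22, 2.22, 2.57, 3.14, 3.14, 3.14].

INTERFACE

Orientations are given as a unit quaternion [x, y, z, w].
In Python, from plant import bot gives the robot as it stands.
- The arm moves only by the tool servo_tool, never from a script. Its argument "moves" is a list of rows, each an object with "gripper": the finger opening in m, from 0 to 0.0854; "xyz": the shift along the tool's x, y, z in m, a list of three; "turn": the turn, a rotation vector about the tool's x, y, z in rad, a list of three. In form: [{"gripper": gripper, "xyz": [dx, dy, dz], "turn": [wx, wy, wz]}, ...]. A call has 1 to 5 rows; each row shifts and turns the commanded pose from where the row before left it, along the tool's axes as they then stand; what a row does not reach is not made up. A row lasts 1/10 s, in which the tool goes at most 50 mm and 8.59 degrees, less where a joint would pass 70% of its speed; a pose out of reach is approached as far as the arm can. A call is refused whole if a number of a shift passes 0.05 or a number of a turn 0.15, either way. A call with a gripper value outside its range is refused whole. The fingers move at their own pace and stop on an object; the grip force is fixed at half the most. Time passes only in rows, so rows that do not move let the fingers close. It gives the time, the measured TCP pose, the force, the opening and the grip force at its end, in the units of the state.
- bot.get_obs(): the state, without advancing time (a new reading comes with each control period).
- bot.grab_frame(name): name is "scene" or "top" or "wrist"; returns the picture (400x640x3 uint8, red, green, blue); there is no depth.
- bot.camera_params(name): a dict with "fx", "fy", "cx", "cy" (pixels), "R" (3x3) and "t" (3): a world point X has camera coordinates R X + t; the wrist camera has in their place "tool_from_camera" (4x4, takes a point from camera to tool coordinates, whose origin is the TCP and whose axes are the flange's). Camera axes: x right, y down, z forward; pixel columns grow to the right and rows downward; lengths in m; the calibration is good to about 2 mm. A picture is of the moment at which its call begins: read the wrist's pose just before it. camera_params takes no time and is no camera call.
- bot.close_job(): hands the job in; it is judged then, once.
Trained networks look in the newest picture that a camera, given by its name, has taken for a name from the list of things; names that differ only in an ending like _2 or _b are one class to them, and where a whole thing is asked for, a point or a joint stands for the part that bears it (a point fixed in the world has none). Each returns a list of dicts, best first, with "score" (0 to 1); they miss things now and then, are a little off and sometimes report something else, mostly with a low value. They report only what shows in the picture. A call takes as long as a camera call. They do not tell look-alikes from the thing itself.
- bot.masks_of(camera, thing): "region" (400x640 bool, what is visible of it) and "point" ([row, column] in pixels, amid what is visible of it).
The state is a dict: "time_s": time; "joint_pos": joint angles; "qvel": joint speeds; "effort": joint torques, N m; "tool_pos": TCP position; "eef_rot": TCP orientation; "force": force on the tool from outside, world axes, zero at the start; "torque": the same for the moment, N m; "grip_width": finger opening in m; "grip_force": force on a finger pad.
Only numpy, scipy, OpenCV 4.12 (cv2) and the standard library are available. Lean on these libraries where they do the work, as an engineer would, in place of code of your own. Each camera call takes 0.05 s, during which the arm holds its last target. There are 200 camera calls.

## Working session

There is one attempt and no reset: what is moved stays moved. The work goes in short steps, Python scripts to look and compute and a tool call to move; the robot and the scene stay as the last step left them, time stands still between calls to the robot, and variables do not carry over. Pictures are saved under pics/ and viewed, at most 10 in all, crops included, and the job is handed in when it is done.

Besides the shell and the picture viewer there is one more tool, called after "Emit:" as name([rows], argument=value, ...), one row to a line, values as JSON. servo_tool: Moves the arm, as the interface text tells. Its arguments: {"type":"object","properties":{"moves":{"type":"array","items":{"type":"object","properties":{"gripper":{"type":"number"},"xyz":{"type":"array","items":{"type":"number"}},"turn":{"type":"array","items":{"type":"number"}}}}}},"required":["moves"]}

```bash
mkdir -p pics; ls
python3 - <<'E'
from plant import bot
import cv2,numpy as np
np.set_printoptions(precision=4,suppress=True)
for c in("scene","top"):
    im=bot.grab_frame(c); cv2.imwrite(f"pics/{c}0.png",im[:,:,::-1])
    p=bot.camera_params(c); print(c,p)
    for n in("slot_plate","cleaner_grip","scrap_mid","knob_mid","bowl_mid"):
        try: print(n,[(round(d["score"],2),np.round(d["point"]).tolist(),int(d["region"].sum())) for d in bot.masks_of(c,n)])
        except Exception as e: print(n,e)
print(bot.camera_params("wrist")); print(bot.get_obs())
E
```

```text
pics
scene {'fx': 381.6754783817093, 'fy': 381.6754783817093, 'cx': 318.5166463290361, 'cy': 196.98425009427194, 'R': array([[ 0.8875, -0.4603,  0.0217],
       [-0.2268, -0.4773, -0.849 ],
       [ 0.4011,  0.7485, -0.528 ]]), 't': array([-0.425 ,  0.1853,  0.8056])}
slot_plate [(0.81, [207.0, 318.0], 4744)]
cleaner_grip [(0.7, [182.0, 249.0], 517), (0.66, [160.0, 255.0], 274)]
scrap_mid [(0.53, [207.0, 319.0], 4940)]
knob_mid [(0.73, [194.0, 345.0], 152)]
bowl_mid [(0.72, [296.0, 354.0], 3037)]
top {'fx': 447.78259995370684, 'fy': 447.78259995370684, 'cx': 318.0885148468588, 'cy': 192.68920357700543, 'R': array([[ 0.0037, -0.9999,  0.0094],
       [-0.9909, -0.0049, -0.1349],
       [ 0.1349, -0.0088, -0.9908]]), 't': array([-0.0029,  0.4532,  1.1405])}
slot_plate [(0.93, [176.0, 316.0], 6649)]
cleaner_grip [(0.79, [229.0, 236.0], 394), (0.61, [205.0, 193.0], 428)]
scrap_mid []
knob_mid []
bowl_mid [(0.74, [212.0, 431.0], 1960)]
{'fx': 292.0177694701073, 'fy': 292.0177694701073, 'cx': 316.8414860731518, 'cy': 201.2870768811788, 'tool_from_camera': array([[-0.0008, -0.9661, -0.2582,  0.0649],
       [ 1.    , -0.0005, -0.0012,  0.0006],
       [ 0.0011, -0.2582,  0.9661, -0.1178],
       [ 0.    ,  0.    ,  0.    ,  1.    ]])}
{'time_s': 0.6, 'joint_pos': array([1.0984, 0.1041, 0.0973, 1.5639, 0.    , 1.3531]), 'qvel': array([-0.001 ,  0.0002,  0.    ,  0.0024, -0.0007, -0.0002]), 'effort': array([ -0.0013, -55.6474,  50.3569,   0.0004,  -0.0004,  -0.    ]), 'tool_pos': array([0.1512, 0.5807, 0.2564]), 'eef_rot': array([0.127 , 0.9919, 0.0001, 0.    ]), 'force': array([ 0.4381,  0.3899, -0.0348]), 'torque': array([-0.0552,  0.0488,  0.018 ]), 'grip_force': 0.0, 'grip_width': 0.08537767608560089}
```

Run:
```python
import cv2
a=cv2.imread("pics/top0.png")[100:280,130:500]; cv2.imwrite("pics/topc.png",cv2.resize(a,None,fx=2.1,fy=2.1,interpolation=cv2.INTER_CUBIC))
```

```text
(no output)
```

View pics/scene0.png

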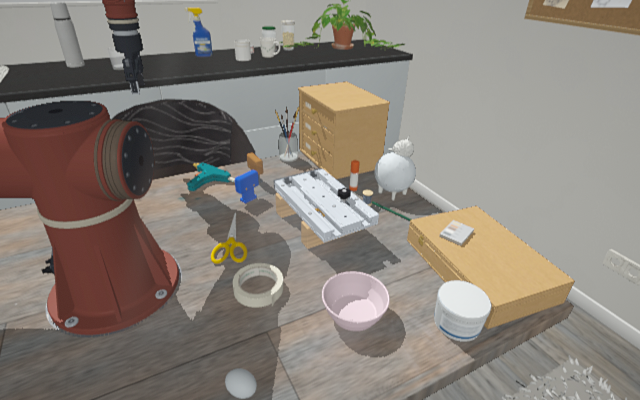

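View pics/topc.png

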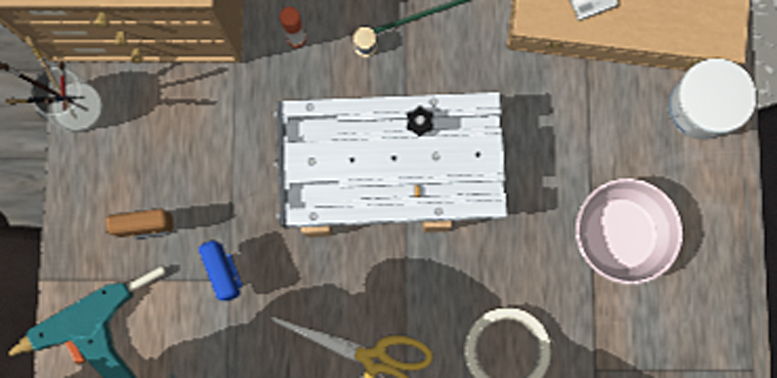

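The scene shows the wooden slot cleaner at top px (row 206, col 196), the blue look-alike at (229, 236), the jammed clip in the near slot at (190, 329), the knob in the far slot at (157, 330) and the bowl at (212, 431). Things that could be confused with the cleaner:
- the blue one, which is excluded by its colour
- the glue gun at (260, 160)

I choose the wooden one. Next I fit silhouettes in both cameras.

```bash
cat > h.py <<'E'
import numpy as np,cv2
from plant import bot
from scipy.optimize import minimize
from scipy.spatial.transform import Rotation as Rot
np.set_printoptions(precision=4,suppress=True)
def cam(c,obs=None):
    p=dict(bot.camera_params(c))
    if c=="wrist":
        o=obs; T=np.eye(4); T[:3,:3]=Rot.from_quat(o["eef_rot"]).as_matrix(); T[:3,3]=o["tool_pos"]
        W=np.linalg.inv(T@np.array(p["tool_from_camera"])); p["R"],p["t"]=W[:3,:3],W[:3,3]
    return p
def proj(p,X):
    c=np.asarray(X)@np.array(p["R"]).T+p["t"]; return np.c_[p["fx"]*c[:,0]/c[:,2]+p["cx"],p["fy"]*c[:,1]/c[:,2]+p["cy"]]
def back(p,u,v,z):
    R=np.array(p["R"]);o=-R.T@p["t"];d=R.T@[(u-p["cx"])/p["fx"],(v-p["cy"])/p["fy"],1]; return o+d*(z-o[2])/d[2]
def box(x,y,z0,z1): return np.array([[a,b,c] for a in(-x/2,x/2) for b in(-y/2,y/2) for c in(z0,z1)])
def ring(r,z): t=np.linspace(0,2*np.pi,40); return np.c_[r*np.cos(t),r*np.sin(t),0*t+z]
PLATE=[box(.15,.26,.062,.09)]; CLEAN=[box(.024,.072,.034,.082),box(.009,.04,.008,.034),box(.024,.044,0,.008)]
BOWL=[np.r_[ring(.0645,.052),ring(.046,0)]]
def fit(parts,views,x0,z=0):
    def sil(p,q):
        m=np.zeros((1600,2560),np.uint8); c,s=np.cos(q[2]),np.sin(q[2])
        for P in parts:
            X=P@np.array([[c,-s,0],[s,c,0],[0,0,1]]).T+[q[0],q[1],z]
            cv2.fillConvexPoly(m,cv2.convexHull(np.round(proj(p,X)*4+1.5).astype(np.int32)),1)
        return m>0
    V=[(p,cv2.resize(m.astype(np.uint8),(2560,1600),interpolation=cv2.INTER_NEAREST)>0) for p,m in views]
    f=lambda q:-sum((sil(p,q)&m).sum()/(sil(p,q)|m).sum() for p,m in V)/len(V)
    r=minimize(f,x0,method="Nelder-Mead",options=dict(initial_simplex=np.array(x0)+np.r_[np.zeros((1,3)),np.diag([.015,.015,.1])],xatol=2e-4,fatol=1e-4,maxiter=120))
    return r.x,-r.fun
E
python3 - <<'E'
from h import *
M={}
for c in("scene","top"):
    im=bot.grab_frame(c)
    for n,px in(("slot_plate",None),("cleaner_grip",dict(scene=(160,255),top=(205,193))[c]),("bowl_mid",None)):
        L=bot.masks_of(c,n); 
        d=min(L,key=lambda d:np.hypot(*(np.array(d["point"])-px))) if px else L[0]
        M[c,n]=d["region"]
        print(c,n,d["point"])
t=cam("top");s=cam("scene")
for n,parts,(r,cc),z in(("slot_plate",PLATE,(176,316),.08),("cleaner_grip",CLEAN,(206,196),.07),("bowl_mid",BOWL,(212,431),.04)):
    g=back(t,cc,r,z)
    for vs in("top","scene"),("top",),("scene",):
        print(n,vs,*fit(parts,[(cam(v),M[v,n]) for v in vs],[g[0],g[1],0]))
print("clip",back(t,329,190,.079),"knob",back(t,330,157.5,.113))
E
```

```text
scene slot_plate [210.4, 318.6]
scene cleaner_grip [161.3, 256.2]
scene bowl_mid [298.3, 355.2]
top slot_plate [175.9, 317.4]
top cleaner_grip [205.9, 195.9]
top bowl_mid [211.9, 429.7]
slot_plate ('top', 'scene') [0.4892 0.0038 0.0479] 0.8783439169284165
slot_plate ('top',) [0.4902 0.0054 0.0548] 0.9298107479960157
slot_plate ('scene',) [0.4858 0.0017 0.0598] 0.8370666798820526
cleaner_grip ('top', 'scene') [0.4151 0.3068 0.0274] 0.7407200310827711
cleaner_grip ('top',) [0.4149 0.3051 0.0394] 0.8676358071920428
cleaner_grip ('scene',) [0.4152 0.3063 0.0152] 0.6138178262994949
bowl_mid ('top', 'scene') [ 0.4082 -0.2859 -0.0562] 0.9611377701988424
bowl_mid ('top',) [ 0.4082 -0.2862 -0.0417] 0.9718314204615575
bowl_mid ('scene',) [ 0.4078 -0.2855  0.064 ] 0.9519608423628791
clip [ 0.4536 -0.0278  0.079 ] knob [ 0.5295 -0.0291  0.113 ]
```

Emit:
servo_tool([
  {"gripper":0.0854,"xyz":[0,0,0],"turn":[0,0,-0.1]},
  {"gripper":0.0854,"xyz":[0,0,0],"turn":[0,0,-0.1]},
  {"gripper":0.0854,"xyz":[0,0,0],"turn":[0,0,-0.1]},
  {"gripper":0.0854,"xyz":[-0.019,-0.042,0],"turn":[0,0,0]},
  {"gripper":0.0854,"xyz":[-0.019,-0.042,0],"turn":[0,0,0]},
])

```text
time_s: 1.5
tool_pos: [0.1929, 0.4977, 0.2555]
eef_rot: [-0.024, 1.0, -0.0, -0.0]
force: [0.9, -0.6, 0.8]
grip_width: 0.0853
grip_force: 0.0
```

Emit:
servo_tool([
  {"gripper":0.0854,"xyz":[-0.019,-0.042,0],"turn":[0,0,0]},
  {"gripper":0.0854,"xyz":[-0.019,-0.042,0],"turn":[0,0,0]},
  {"gripper":0.0854,"xyz":[-0.019,-0.042,0],"turn":[0,0,0]},
  {"gripper":0.0854,"xyz":[-0.019,-0.042,0],"turn":[0,0,0]},
  {"gripper":0.0854,"xyz":[-0.019,-0.042,0],"turn":[0,0,0]},
])

```text
time_s: 2.0
tool_pos: [0.2978, 0.2914, 0.2565]
eef_rot: [-0.023, 1.0, 0.0, 0.0]
force: [0.9, 0.3, 0.1]
grip_width: 0.085
grip_force: 0.0
```

Emit:
servo_tool([
  {"gripper":0.0854,"xyz":[-0.019,-0.042,0],"turn":[0,0,0]},
  {"gripper":0.0854,"xyz":[-0.019,-0.042,0],"turn":[0,0,0]},
  {"gripper":0.0854,"xyz":[-0.019,-0.042,0],"turn":[0,0,0]},
  {"gripper":0.0854,"xyz":[-0.019,-0.042,0],"turn":[0,0,0]},
  {"gripper":0.0854,"xyz":[0,0,0],"turn":[0,0,0]},
])

```text
time_s: 2.5
tool_pos: [0.3828, 0.1242, 0.2561]
eef_rot: [-0.019, 1.0, -0.001, 0.0]
force: [-0.0, 0.7, 0.4]
grip_width: 0.0855
grip_force: 0.0
```

Run:
```python
from h import *
o=bot.get_obs(); im=bot.grab_frame("wrist"); p=cam("wrist",o)
cv2.imwrite("pics/w1.png",im[:,:,::-1])
for n in("slot_plate","cleaner_grip","scrap_mid","knob_mid","bowl_mid"):
    for d in bot.masks_of("wrist",n):
        print(n,round(d["score"],2),d["point"],d["region"].sum(),back(p,d["point"][1],d["point"][0],.07))
        if n=="slot_plate" : print(fit(PLATE,[(p,d["region"])],[.489,.004,.05]))
        if n=="cleaner_grip": print(fit(CLEAN,[(p,d["region"])],[.415,.306,.03]))
print(proj(p,[[.415,.306,.06]]),proj(p,[[.4536,-.028,.079]]),o)
```

```text
slot_plate 0.59 [252.5, 231.9] 23636 [0.463  0.0309 0.07  ]
(array([0.4786, 0.01  , 0.071 ]), np.float64(0.6820000753607898))
cleaner_grip 0.95 [161.3, 398.9] 2264 [0.3532 0.2083 0.07  ]
(array([0.415, 0.306, 0.03 ]), np.float64(0.0))
cleaner_grip 0.78 [220.5, 475.2] 2620 [0.4146 0.2989 0.07  ]
(array([0.4163, 0.3081, 0.0351]), np.float64(0.8961577285711217))
scrap_mid 0.62 [250.2, 177.6] 81 [ 0.4625 -0.0303  0.07  ]
scrap_mid 0.51 [218.8, 474.5] 2575 [0.4127 0.2978 0.07  ]
knob_mid 0.63 [252.6, 234.5] 23314 [0.463  0.0339 0.07  ]
bowl_mid 0.89 [194.1, 14.1] 2261 [ 0.4038 -0.2002  0.07  ]
[[476.8022 218.2273]] [[175.1839 246.1837]] {'time_s': 2.5, 'joint_pos': array([-0.0134, -0.5125, -0.444 ,  1.6385, -0.0011, -0.0517]), 'qvel': array([ 0.1057, -0.0104, -0.0041,  0.029 ,  0.0286,  0.1037]), 'effort': array([ -3.8544, -24.6602,  50.4433,  -0.428 ,  -0.3438,  -1.3175]), 'tool_pos': array([0.3828, 0.1242, 0.2561]), 'eef_rot': array([-0.0191,  0.9998, -0.0006,  0.0004]), 'force': array([-0.0041,  0.6585,  0.3751]), 'torque': array([-0.06  ,  0.0026,  0.0263]), 'grip_force': 0.0, 'grip_width': 0.0854791787739838}
```

View pics/w1.png

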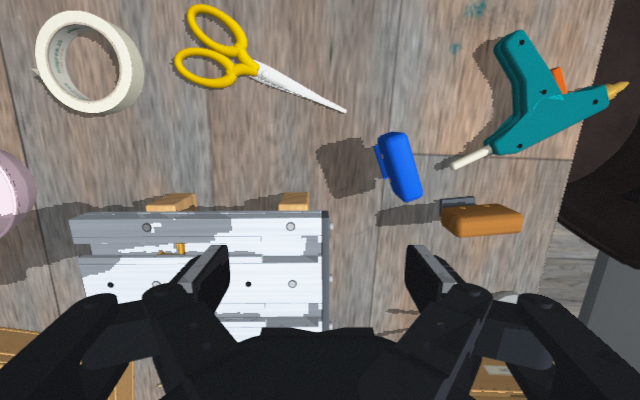

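The wrist view shows the clip in the near slot at (180, 248), with brass visible through the neck. The wooden cleaner is at (480, 218), the blue one at (402, 165), the bowl at the left edge, and the near plate edge runs from (70, 216) to (322, 212).

Run:
```python
from h import *
im=cv2.imread("pics/w1.png"); 
o=bot.get_obs(); p=cam("wrist",o)
for yaw,x,y in((.0548,.4902,.0054),(.0479,.4892,.0038),(.05,.488,.006)):
    c,s=np.cos(yaw),np.sin(yaw); W=lambda a,b,z:[x+c*a-s*b,y+s*a+c*b,z]
    print(proj(p,[W(-.075,-.13,.09),W(-.075,.13,.09),W(-.048,-.13,.09),W(-.032,-.13,.09),W(-.0245,.126,.09),W(-.0245,.066,.09),W(-.0555,.066,.09)]).round(1).tolist())
t=cv2.imread("pics/top0.png")
a=cv2.resize(im[195:320,55:345],None,fx=2.7,fy=2.7,interpolation=cv2.INTER_CUBIC)
cv2.imwrite("pics/w1c.png",a)
```

```text
[[63.1, 218.8], [316.8, 216.9], [69.1, 243.3], [72.5, 257.3], [313.5, 262.0], [257.2, 262.4], [255.4, 235.3]]
[[61.7, 217.0], [315.8, 216.8], [67.5, 241.6], [70.9, 255.6], [312.2, 261.9], [255.9, 261.9], [254.3, 234.7]]
[[63.5, 216.2], [317.9, 215.5], [69.4, 240.8], [72.7, 254.9], [314.2, 260.7], [257.9, 260.9], [256.3, 233.6]]
```

View pics/w1c.png

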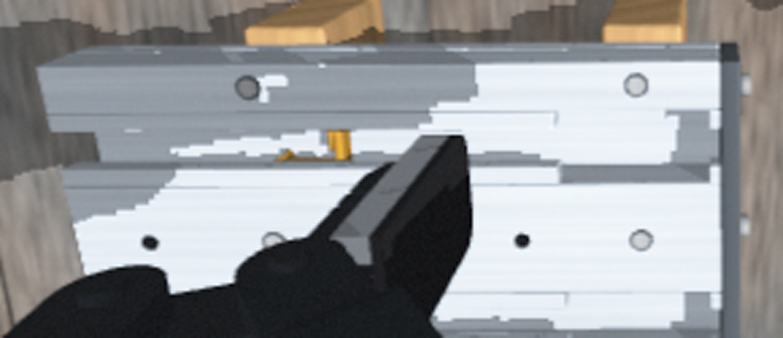

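Run:
```python
from h import *
from scipy.optimize import least_squares
old=cv2.cvtColor(cv2.imread("pics/w1.png"),cv2.COLOR_BGR2GRAY)
o=bot.get_obs(); im=bot.grab_frame("wrist"); p=cam("wrist",o); cv2.imwrite("pics/w2.png",im[:,:,::-1])
new=cv2.cvtColor(im,cv2.COLOR_RGB2GRAY)
pts=np.float32([[69.1,219.8],[322,218.3],[73.5,243.5],[78,257.2],[261,237]])
q,st,e=cv2.calcOpticalFlowPyrLK(old,new,pts[:,None],None,winSize=(25,25)); q=q[:,0]
print(o["tool_pos"],o["qvel"],q-pts)
P=np.array([[-.075,-.13,.09],[-.075,.13,.09],[-.048,-.13,.09],[-.032,-.13,.09],[-.048,.066,.09]])
def W(k): c,s=np.cos(k[2]),np.sin(k[2]); return P@np.array([[c,-s,0],[s,c,0],[0,0,1]]).T+[k[0],k[1],0]
r=least_squares(lambda k:(proj(p,W(k))-q).ravel(),[.49,.005,.05]); print(r.x,r.fun.reshape(-1,2))
d=[d for d in bot.masks_of("wrist","cleaner_grip") if d["point"][1]>440][0]; print(fit(CLEAN,[(p,d["region"])],[.415,.306,.03]))
```

```text
[0.3805 0.1296 0.2564] [ 0.0043  0.0021 -0.0002 -0.0017  0.0005 -0.0037] [[-5.8466 -0.0521]
 [-5.8297  1.9706]
 [-5.9055 -0.0764]
 [-5.7356 -0.4784]
 [-5.8401  1.0467]]
[0.4903 0.0047 0.0525] [[-0.7221 -1.0829]
 [ 0.1097 -2.9531]
 [ 0.8744 -0.2742]
 [-0.4028  0.4183]
 [ 0.1485  4.1492]]
(array([0.416 , 0.3076, 0.0191]), np.float64(0.8860668425298132))
```

Emit:
servo_tool([
  {"gripper":0.04,"xyz":[0,-0.045,0],"turn":[0,0,-0.008]},
  {"gripper":0.04,"xyz":[0,-0.045,0],"turn":[0,0,0]},
  {"gripper":0.04,"xyz":[0,-0.045,0],"turn":[0,0,0]},
  {"gripper":0.04,"xyz":[0,-0.045,0],"turn":[0,0,0]},
  {"gripper":0.04,"xyz":[0,-0.045,0],"turn":[0,0,0]},
])

```text
time_s: 3.4
tool_pos: [0.3924, -0.0972, 0.2565]
eef_rot: [-0.027, 1.0, -0.0, 0.0]
force: [0.1, 0.6, -0.0]
grip_width: 0.0399
grip_force: 0.0
```

Emit:
servo_tool([
  {"gripper":0.04,"xyz":[0,-0.045,0],"turn":[0,0,0]},
  {"gripper":0.04,"xyz":[0,-0.045,0],"turn":[0,0,0]},
  {"gripper":0.04,"xyz":[-0.002,-0.045,0.02],"turn":[0,0,0]},
  {"gripper":0.04,"xyz":[-0.002,-0.045,0.02],"turn":[0,0,0]},
  {"gripper":0.04,"xyz":[0,-0.045,0.02],"turn":[0,0,0]},
])

```text
time_s: 3.9
tool_pos: [0.409, -0.3219, 0.1956]
eef_rot: [-0.027, 1.0, -0.0, 0.0]
force: [1.2, -0.5, 0.9]
grip_width: 0.0399
grip_force: 0.0
```

Emit:
servo_tool([
  {"gripper":0.04,"xyz":[0,-0.045,0.02],"turn":[0,0,0]},
  {"gripper":0.04,"xyz":[0,0,0],"turn":[-0.1,0,0]},
  {"gripper":0.04,"xyz":[0,0,0],"turn":[-0.1,0,0]},
  {"gripper":0.04,"xyz":[0,0,0],"turn":[-0.1,0,0]},
  {"gripper":0.04,"xyz":[0,0,0],"turn":[0,0,0]},
])

```text
time_s: 4.4
tool_pos: [0.4106, -0.3658, 0.1731]
eef_rot: [-0.026, 0.988, 0.153, -0.005]
force: [-0.2, -0.0, -1.0]
grip_width: 0.0401
grip_force: 0.0
```

```bash
cat >> h.py <<'E'
def delta(o,target):
    "shift in tool axes to a world TCP target"
    return Rot.from_quat(o["eef_rot"]).inv().apply(np.array(target)-o["tool_pos"])
E
python3 - <<'E'
from h import *
bot.grab_frame("top")   # settle
o=bot.get_obs(); im=bot.grab_frame("wrist"); p=cam("wrist",o); cv2.imwrite("pics/w3.png",im[:,:,::-1])
R=Rot.from_quat(o["eef_rot"]).as_matrix(); print(o["time_s"],o["tool_pos"],R,o["qvel"])
for c,q in(("wrist",p),("top",cam("top"))):
    for d in bot.masks_of(c,"bowl_mid")[:1]: print(c,fit(BOWL,[(q,d["region"])],[.408,-.286,0]))
t=np.array([.411,-.346,.047]); print(delta(o,t),delta(o,t-.05*R[:,2]))
E
```

```text
4.45 [ 0.4109 -0.3656  0.1744] [[-0.9986 -0.0502 -0.0176]
 [-0.0531  0.9535  0.2967]
 [ 0.0019  0.2973 -0.9548]] [ 0.0223 -0.0893 -0.0415 -0.0256 -0.0117  0.0111]
wrist (array([ 0.4091, -0.2855,  0.0574]), np.float64(0.9448036848224667))
top (array([ 0.4091, -0.2862,  0.0465]), np.float64(0.9517421219642465))
[-0.0014 -0.0192  0.1274] [-0.0014 -0.0192  0.0774]
```

Emit:
servo_tool([
  {"gripper":0.04,"xyz":[-0.001,-0.019,0.02],"turn":[0,0,0]},
  {"gripper":0.04,"xyz":[0,0,0.035],"turn":[0,0,0]},
  {"gripper":0.04,"xyz":[0,0,0.03],"turn":[0,0,0]},
  {"gripper":0.04,"xyz":[0,0,0.015],"turn":[0,0,0]},
  {"gripper":0.04,"xyz":[0,0,0.01],"turn":[0,0,0]},
])

```text
time_s: 5.1
tool_pos: [0.4113, -0.3502, 0.0657]
eef_rot: [-0.027, 0.988, 0.149, -0.004]
force: [-0.1, 0.1, 1.2]
grip_width: 0.0403
grip_force: 0.0
```

Run:
```python
from h import *
o=bot.get_obs(); im=bot.grab_frame("wrist"); cv2.imwrite("pics/w4.png",im[:,:,::-1])
print(o["tool_pos"],o["force"],delta(o,[.411,-.346,.047]))
```

```text
[ 0.4113 -0.3502  0.0657] [-0.081   0.0705  1.1668] [ 0.0001 -0.0015  0.0191]
```

View pics/w4.png

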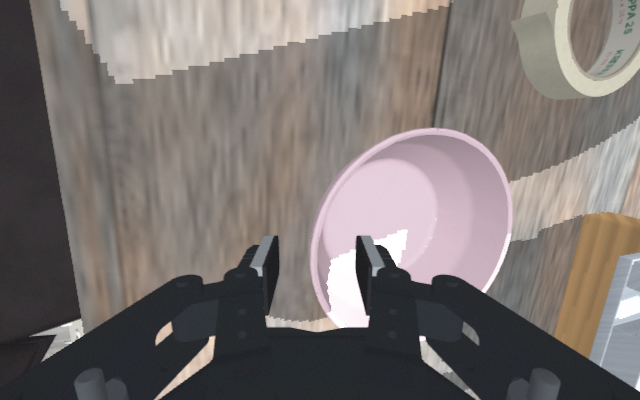

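The bowl's rim at (312–330, 290) lies between the open pads (268 and 362), so I descend and grip.

Emit:
servo_tool([
  {"gripper":0.04,"xyz":[0,0,0.017],"turn":[0,0,0]},
  {"gripper":0.04,"xyz":[0,0,0],"turn":[0,0,0]},
  {"gripper":0.0,"xyz":[0,0,0],"turn":[0,0,0]},
  {"gripper":0.0,"xyz":[0,0,0],"turn":[0,0,0]},
  {"gripper":0.0,"xyz":[0,0,0],"turn":[0,0,0]},
])

```text
time_s: 5.65
tool_pos: [0.4111, -0.3465, 0.051]
eef_rot: [-0.026, 0.988, 0.149, -0.004]
force: [-2.4, 3.2, 8.9]
grip_width: 0.0051
grip_force: 58.6
```

Emit:
servo_tool([
  {"gripper":0.0,"xyz":[0,0,0],"turn":[0,0,0]},
  {"gripper":0.0,"xyz":[0,0,0],"turn":[0,0,0]},
  {"gripper":0.0,"xyz":[0,0,0],"turn":[0,0,0]},
])

```text
time_s: 5.95
tool_pos: [0.4111, -0.3464, 0.051]
eef_rot: [-0.026, 0.988, 0.149, -0.004]
force: [-2.6, 2.2, 8.7]
grip_width: 0.0045
grip_force: 58.6
```

Run:
```python
from h import *
im=bot.grab_frame("scene"); o=bot.get_obs()
print(o["tool_pos"],o["force"],o["grip_width"],o["grip_force"])
d=bot.masks_of("scene","bowl_mid")[0]; print(fit(BOWL,[(cam("scene"),d["region"])],[.408,-.286,0]))
```

```text
[ 0.4111 -0.3464  0.051 ] [-2.3071  2.8685  8.472 ] 0.005069762507749623 58.60369301168248
(array([ 0.4086, -0.2811,  0.0409]), np.float64(0.634473911038948))
```

Emit:
servo_tool([
  {"gripper":0.0,"xyz":[0,0.0012,-0.0038],"turn":[0,0,0]},
  {"gripper":0.0,"xyz":[-0.028,0,0],"turn":[0,0,0]},
  {"gripper":0.0,"xyz":[-0.0286,0,0],"turn":[0,0,0]},
  {"gripper":0.0,"xyz":[0,0.0318,0.0099],"turn":[0,0,0]},
  {"gripper":0.0,"xyz":[0,0.0318,0.0099],"turn":[0,0,0]},
])

```text
time_s: 6.55
tool_pos: [0.4644, -0.2765, 0.0528]
eef_rot: [-0.026, 0.988, 0.149, -0.004]
force: [0.4, 0.1, -1.3]
grip_width: 0.0046
grip_force: 58.5
```

Run:
```python
from h import *
im=bot.grab_frame("scene"); o=bot.get_obs()
print(o["tool_pos"],o["force"],o["grip_width"],o["grip_force"])
a=cv2.resize(im[150:350,230:460,::-1],None,fx=2.6,fy=2.6,interpolation=cv2.INTER_CUBIC);cv2.imwrite("pics/s5.png",a)
```

```text
[ 0.4634 -0.2708  0.0526] [ 2.3556  3.0293 -2.1416] 0.004501422286564636 58.61751720484335
```

View pics/s5.png

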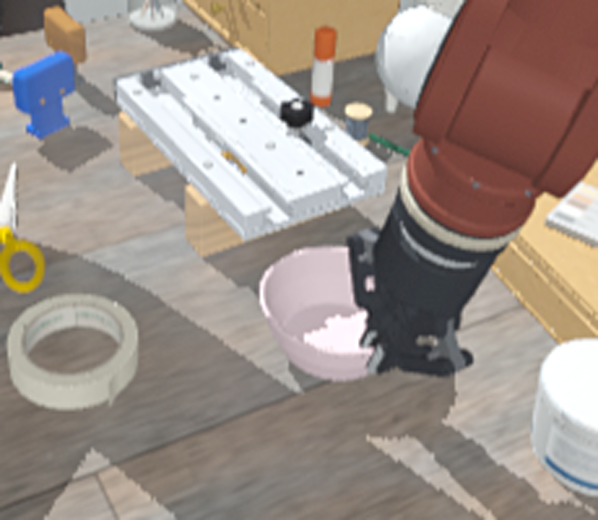

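Emit:
servo_tool([
  {"gripper":0.0,"xyz":[0,-0.0006,0.002],"turn":[0,0,0]},
  {"gripper":0.012,"xyz":[0,0,0],"turn":[0,0,0]},
  {"gripper":0.012,"xyz":[0,0,0],"turn":[0,0,0]},
  {"gripper":0.012,"xyz":[0,0,0],"turn":[0,0,0]},
])

```text
time_s: 7.0
tool_pos: [0.4639, -0.2777, 0.0514]
eef_rot: [-0.026, 0.988, 0.149, -0.004]
force: [-0.4, 0.0, -0.2]
grip_width: 0.0121
grip_force: 0.0
```

Run:
```python
from h import *
o=bot.get_obs()
print(o["tool_pos"],o["force"],o["grip_width"],o["grip_force"])
for c in("scene","top"):
    bot.grab_frame(c)
    for d in bot.masks_of(c,"bowl_mid")[:1]: print(c,d["score"],fit(BOWL,[(cam(c),d["region"])],[.461,-.216,0]))
o=bot.get_obs();im=bot.grab_frame("wrist")
for d in bot.masks_of("wrist","bowl_mid")[:1]: print("w",d["score"],fit(BOWL,[(cam("wrist",o),d["region"])],[.461,-.216,0]))
```

```text
[ 0.4639 -0.2777  0.0514] [-0.4204  0.0353 -0.1653] 0.012067025088286385 0.0
scene 0.81 (array([ 0.4622, -0.2109,  0.0638]), np.float64(0.6582368114915785))
top 0.77 (array([ 0.4635, -0.2157,  0.0763]), np.float64(0.7990026850786345))
w 0.88 (array([ 0.4626, -0.2155,  0.1242]), np.float64(0.6825171375985897))
```

Emit:
servo_tool([
  {"gripper":0.012,"xyz":[0,0.016,0.005],"turn":[0,0,0]},
  {"gripper":0.012,"xyz":[0,0.016,0.005],"turn":[0,0,0]},
  {"gripper":0.012,"xyz":[0,0.016,0.005],"turn":[0,0,0]},
  {"gripper":0.012,"xyz":[0,0.016,0.005],"turn":[0,0,0]},
  {"gripper":0.012,"xyz":[0,0,0],"turn":[0,0,0]},
])

```text
time_s: 7.8
tool_pos: [0.4601, -0.2081, 0.0509]
eef_rot: [-0.027, 0.988, 0.15, -0.004]
force: [0.7, -0.5, 1.4]
grip_width: 0.0121
grip_force: 0.0
```

Emit:
servo_tool([
  {"gripper":0.025,"xyz":[0,0,0],"turn":[0,0,0]},
  {"gripper":0.025,"xyz":[0,0,0],"turn":[0,0,0]},
  {"gripper":0.025,"xyz":[0,0,-0.03],"turn":[0,0,0]},
  {"gripper":0.025,"xyz":[0,0,-0.045],"turn":[0,0,0]},
  {"gripper":0.025,"xyz":[0,0,-0.045],"turn":[0,0,0]},
])

```text
time_s: 8.3
tool_pos: [0.4617, -0.2457, 0.1665]
eef_rot: [-0.026, 0.988, 0.15, -0.004]
force: [0.3, -0.3, 1.1]
grip_width: 0.0249
grip_force: 0.0
```

Emit:
servo_tool([
  {"gripper":0.05,"xyz":[0,0,-0.045],"turn":[0,0,0]},
  {"gripper":0.05,"xyz":[0,0,-0.04],"turn":[0,0,0]},
  {"gripper":0.05,"xyz":[0,0,0],"turn":[0.1,0,0]},
  {"gripper":0.05,"xyz":[0,0,0],"turn":[0.1,0,0]},
  {"gripper":0.05,"xyz":[0,0,0],"turn":[0.1,0,0]},
])

```text
time_s: 8.8
tool_pos: [0.4637, -0.2717, 0.2474]
eef_rot: [-0.026, 1.0, -0.002, 0.001]
force: [0.2, 0.3, -0.6]
grip_width: 0.05
grip_force: 0.0
```

Run:
```python
from h import *
for c in("scene","top"):
    im=bot.grab_frame(c); cv2.imwrite(f"pics/{c}6.png",im[:,:,::-1])
    for d in bot.masks_of(c,"bowl_mid")[:1]: print(c,d["score"],fit(BOWL,[(cam(c),d["region"])],[.458,-.15,0]))
o=bot.get_obs();im=bot.grab_frame("wrist");cv2.imwrite("pics/w6.png",im[:,:,::-1]); p=cam("wrist",o)
for d in bot.masks_of("wrist","bowl_mid")[:1]: print("w",d["score"],fit(BOWL,[(p,d["region"])],[.458,-.15,0]))
print(o["tool_pos"],o["qvel"],Rot.from_quat(o["eef_rot"]).as_matrix())
c,s=np.cos(.053),np.sin(.053); W=lambda a,b,z:[.49+c*a-s*b,.005+s*a+c*b,z]
q=proj(p,[W(-.048,-.13,.09),W(-.032,-.13,.09),W(-.075,-.13,.09),W(.075,-.13,.09)]);print(q)
a=im[:,:,::-1].copy()
for u,v in q: cv2.circle(a,(int(u),int(v)),2,(0,0,255),-1)
cv2.imwrite("pics/w6.png",a)
```

```text
scene 0.89 (array([ 0.4582, -0.1483,  0.0098]), np.float64(0.8143211586175062))
top 0.67 (array([ 0.4582, -0.15  ,  0.0052]), np.float64(0.5433778315863256))
w 0.79 (array([ 0.46  , -0.1487,  0.0877]), np.float64(0.7696047852524676))
[ 0.4634 -0.2701  0.247 ] [-0.0175  0.0313  0.0166  0.0039  0.0021 -0.0009] [[-0.9986 -0.0535  0.0003]
 [-0.0535  0.9986  0.0018]
 [-0.0004  0.0018 -1.    ]]
[[465.5539 185.54  ]
 [463.3988 201.6272]
 [469.3383 157.2908]
 [450.4524 298.2674]]
```

View pics/w6.png

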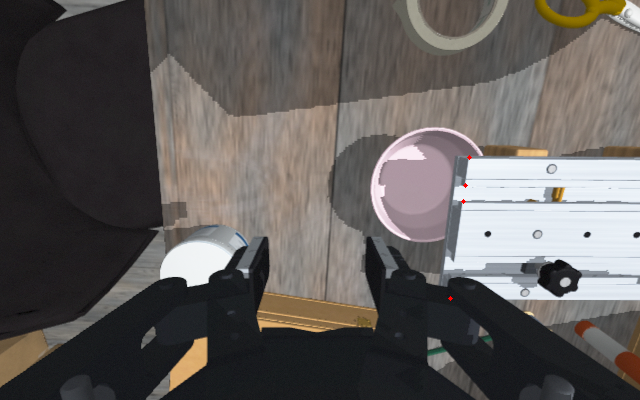

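The bowl sits at about (.458, -.149), under the near mouth at (.457, -.127), and the plate model matches the image to within a couple of pixels. Next is the cleaner.

Emit:
servo_tool([
  {"gripper":0.06,"xyz":[0.001,0.0445,0],"turn":[0,0,0]},
  {"gripper":0.06,"xyz":[0.001,0.0445,0],"turn":[0,0,0]},
  {"gripper":0.06,"xyz":[0.001,0.0445,0],"turn":[0,0,0]},
  {"gripper":0.06,"xyz":[0.001,0.0445,0],"turn":[0,0,0]},
  {"gripper":0.06,"xyz":[0.001,0.0445,0],"turn":[0,0,0]},
])

```text
time_s: 9.6
tool_pos: [0.4464, -0.0473, 0.2466]
eef_rot: [-0.026, 1.0, 0.001, -0.001]
force: [0.6, 1.0, -1.4]
grip_width: 0.06
grip_force: 0.0
```

Emit:
servo_tool([
  {"gripper":0.06,"xyz":[0.001,0.0445,0],"turn":[0,0,0]},
  {"gripper":0.06,"xyz":[0.002,0.0445,0],"turn":[0,0,0]},
  {"gripper":0.06,"xyz":[0.002,0.0445,0],"turn":[0,0,0]},
  {"gripper":0.06,"xyz":[0.002,0.0445,0],"turn":[0,0,0]},
  {"gripper":0.06,"xyz":[0.002,0.0445,0],"turn":[0,0,0]},
])

```text
time_s: 10.1
tool_pos: [0.4259, 0.1748, 0.2467]
eef_rot: [-0.026, 1.0, 0.0, -0.001]
force: [0.5, -0.5, 0.1]
grip_width: 0.0602
grip_force: 0.0
```

Emit:
servo_tool([
  {"gripper":0.06,"xyz":[0.001,0.0445,0],"turn":[0,0,0]},
  {"gripper":0.06,"xyz":[0.001,0.0445,0],"turn":[0,0,0]},
  {"gripper":0.06,"xyz":[0.001,0.0445,0],"turn":[0,0,0]},
  {"gripper":0.06,"xyz":[0,0,0],"turn":[0,0,0.14]},
  {"gripper":0.06,"xyz":[0,0,0],"turn":[0,0,0.14]},
])

```text
time_s: 10.6
tool_pos: [0.4158, 0.3076, 0.246]
eef_rot: [0.115, 0.993, -0.0, -0.001]
force: [-0.7, -0.9, 0.6]
grip_width: 0.0599
grip_force: 0.0
```

Emit:
servo_tool([
  {"gripper":0.06,"xyz":[0,0,0],"turn":[0,0,0.14]},
  {"gripper":0.06,"xyz":[0,0,0],"turn":[0,0,0.14]},
  {"gripper":0.06,"xyz":[0,0,0],"turn":[0,0,0.14]},
  {"gripper":0.06,"xyz":[0,0,0],"turn":[0,0,0.14]},
  {"gripper":0.06,"xyz":[0,0,0],"turn":[0,0,0.14]},
])

```text
time_s: 11.1
tool_pos: [0.4164, 0.3062, 0.2463]
eef_rot: [0.45, 0.893, -0.001, -0.001]
force: [1.0, -0.3, 0.3]
grip_width: 0.0598
grip_force: 0.0
```

Emit:
servo_tool([
  {"gripper":0.06,"xyz":[0,0,0],"turn":[0,0,0.14]},
  {"gripper":0.06,"xyz":[0,0,0],"turn":[0,0,0.14]},
  {"gripper":0.06,"xyz":[0,0,0],"turn":[0,0,0.14]},
  {"gripper":0.06,"xyz":[0,0,0],"turn":[0,0,0.14]},
  {"gripper":0.06,"xyz":[0,0,0],"turn":[0,0,0]},
])

```text
time_s: 11.6
tool_pos: [0.4163, 0.3062, 0.2463]
eef_rot: [0.678, 0.735, -0.001, -0.001]
force: [1.0, 0.6, -0.2]
grip_width: 0.0601
grip_force: 0.0
```

Run:
```python
from h import *
bot.grab_frame("top"); o=bot.get_obs();im=bot.grab_frame("wrist");cv2.imwrite("pics/w7.png",im[:,:,::-1]); p=cam("wrist",o)
R=Rot.from_quat(o["eef_rot"]).as_matrix();print(o["time_s"],o["tool_pos"],R,o["qvel"],o["joint_pos"])
for d in bot.masks_of("wrist","cleaner_grip"):
    print(d["score"],d["point"]); 
    try: print(fit(CLEAN,[(p,d["region"])],[.4157,.307,.025]))
    except Exception as e: print(e)
```

```text
11.65 [0.4163 0.3063 0.2464] [[-0.0859  0.9963 -0.0017]
 [ 0.9963  0.0859 -0.    ]
 [ 0.0001 -0.0017 -1.    ]] [ 0.0062 -0.0081 -0.0064 -0.0011 -0.001  -0.0486] [ 0.3805 -0.1501 -0.1715  1.5511  0.0006  1.8654]
0.84 [252.4, 273.2]
(array([0.4157, 0.307 , 0.025 ]), np.float64(0.0))
0.55 [185.2, 315.7]
(array([0.4163, 0.3087, 0.1205]), np.float64(0.9009400346149931))
0.42 [320.2, 333.8]
(array([0.4157, 0.307 , 0.025 ]), np.float64(0.0))
```

View pics/w7.png

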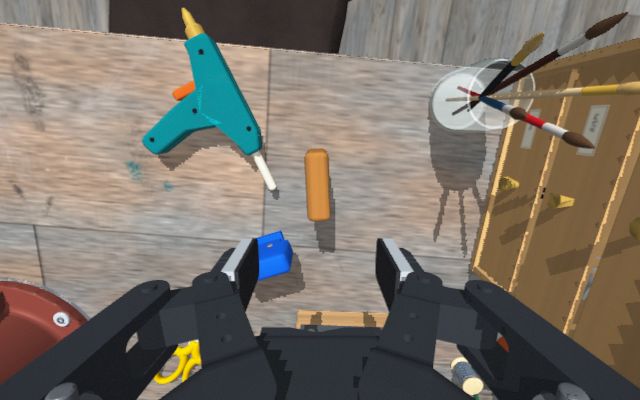

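Emit:
servo_tool([
  {"gripper":0.06,"xyz":[0.002,0,0.045],"turn":[0,0,0]},
  {"gripper":0.06,"xyz":[0,0,0.045],"turn":[0,0,0]},
  {"gripper":0.06,"xyz":[0,0,0.045],"turn":[0,0,0]},
  {"gripper":0.06,"xyz":[0,0,0.03],"turn":[0,0,0]},
  {"gripper":0.06,"xyz":[0,0,0.015],"turn":[0,0,0]},
])

```text
time_s: 12.25
tool_pos: [0.4139, 0.3079, 0.0636]
eef_rot: [0.676, 0.737, -0.002, -0.001]
force: [0.8, 0.8, -0.1]
grip_width: 0.0598
grip_force: 0.0
```

Emit:
servo_tool([
  {"gripper":0.06,"xyz":[0,0,0],"turn":[0,0,0]},
  {"gripper":0.0,"xyz":[0,0,0],"turn":[0,0,0]},
  {"gripper":0.0,"xyz":[0,0,0],"turn":[0,0,0]},
  {"gripper":0.0,"xyz":[0,0,0],"turn":[0,0,0]},
  {"gripper":0.0,"xyz":[0,0,0],"turn":[0,0,0]},
])

```text
time_s: 12.75
tool_pos: [0.417, 0.3093, 0.069]
eef_rot: [0.677, 0.736, 0.002, 0.001]
force: [0.1, -0.9, 6.8]
grip_width: 0.0237
grip_force: 59.4
```

Emit:
servo_tool([
  {"gripper":0.0,"xyz":[0,0,0],"turn":[0,0,0]},
  {"gripper":0.0,"xyz":[0,0,0],"turn":[0,0,0]},
])

```text
time_s: 12.95
tool_pos: [0.417, 0.3093, 0.069]
eef_rot: [0.677, 0.736, 0.002, 0.001]
force: [-0.4, -0.7, 5.8]
grip_width: 0.0231
grip_force: 59.4
```

Emit:
servo_tool([
  {"gripper":0.0,"xyz":[0,0,-0.03],"turn":[0,0,0]},
  {"gripper":0.0,"xyz":[0,0,-0.04],"turn":[0,0,0]},
  {"gripper":0.0,"xyz":[0,0,-0.04],"turn":[0,0,0.03]},
  {"gripper":0.0,"xyz":[0,0,-0.03],"turn":[0,0,0]},
  {"gripper":0.0,"xyz":[-0.03,0,0],"turn":[0,0,0]},
])

```text
time_s: 13.45
tool_pos: [0.4191, 0.2809, 0.2126]
eef_rot: [0.687, 0.727, 0.004, 0.002]
force: [1.0, -0.9, -1.9]
grip_width: 0.0234
grip_force: 59.2
```

Emit:
servo_tool([
  {"gripper":0.0,"xyz":[-0.04,0.004,0],"turn":[0,0,0]},
  {"gripper":0.0,"xyz":[-0.04,0.004,0],"turn":[0,0,0]},
  {"gripper":0.0,"xyz":[-0.04,0.004,0],"turn":[0,0,0]},
  {"gripper":0.0,"xyz":[-0.04,0.004,0],"turn":[0,0,0]},
  {"gripper":0.0,"xyz":[-0.02,0,0],"turn":[0,0,0]},
])

```text
time_s: 13.95
tool_pos: [0.4434, 0.0973, 0.2076]
eef_rot: [0.688, 0.725, 0.0, 0.001]
force: [1.0, 0.2, -2.0]
grip_width: 0.0232
grip_force: 59.2
```

Emit:
servo_tool([
  {"gripper":0.0,"xyz":[0,0,0],"turn":[0,0,0]},
  {"gripper":0.0,"xyz":[0,0,0],"turn":[0,0,0]},
  {"gripper":0.0,"xyz":[0,0,0],"turn":[0,0,0]},
])

```text
time_s: 14.25
tool_pos: [0.4428, 0.1006, 0.2071]
eef_rot: [0.687, 0.726, 0.0, 0.0]
force: [-0.7, -0.6, -0.6]
grip_width: 0.0235
grip_force: 59.2
```

Run:
```python
from h import *
o=bot.get_obs();im=bot.grab_frame("wrist"); p=cam("wrist",o)
print(o["time_s"],o["tool_pos"],Rot.from_quat(o["eef_rot"]).as_matrix(),o["grip_width"],o["force"])
c,s=np.cos(.053),np.sin(.053); W=lambda a,b,z:[.49+c*a-s*b,.005+s*a+c*b,z]
pk=[W(a,b,.09) for a,b in((-.0555,.066),(-.0245,.066),(-.0245,.126),(-.0555,.126),(-.048,.066),(-.032,.066),(-.048,-.13),(-.032,-.13),(-.075,.13),(.075,.13))]
q=proj(p,pk); a=im[:,:,::-1].copy()
for u,v in q: cv2.circle(a,(int(round(u)),int(round(v))),1,(0,0,255),-1)
cv2.imwrite("pics/w8.png",cv2.resize(a[60:360,120:520],None,fx=2,fy=2,interpolation=cv2.INTER_CUBIC)); print(delta(o,W(-.04,.096,o["tool_pos"][2])))
im=bot.grab_frame("scene")
for d in bot.masks_of("scene","cleaner_grip"): print(d["score"],d["point"])
```

```text
14.25 [0.4428 0.1006 0.2071] [[-0.0549  0.9985  0.0004]
 [ 0.9985  0.0549  0.0003]
 [ 0.0003  0.0005 -1.    ]] 0.02351236692739456 [-0.6687 -0.5701 -0.5774]
[-0.0019  0.002   0.    ]
0.94 [181.4, 246.9]
0.72 [152.6, 292.3]
```

View pics/w8.png

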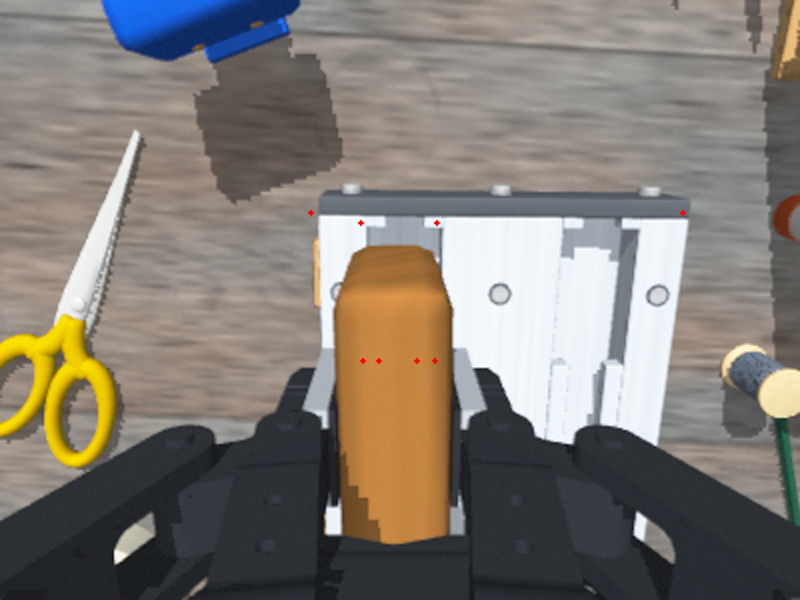

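Emit:
servo_tool([
  {"gripper":0.0,"xyz":[-0.002,0.0045,0],"turn":[0,0,0.005]},
  {"gripper":0.0,"xyz":[0,0,0.025],"turn":[0,0,0]},
  {"gripper":0.0,"xyz":[0,0,0.01],"turn":[0,0,0]},
  {"gripper":0.0,"xyz":[0,0,0.005],"turn":[0,0,0]},
  {"gripper":0.0,"xyz":[0,0,0],"turn":[0,0,0]},
])

```text
time_s: 14.9
tool_pos: [0.4471, 0.0982, 0.1663]
eef_rot: [0.69, 0.724, -0.0, -0.0]
force: [-0.0, 0.1, -1.5]
grip_width: 0.0235
grip_force: 59.0
```

Emit:
servo_tool([
  {"gripper":0.0,"xyz":[0,0,0.006],"turn":[0,0,0]},
  {"gripper":0.0,"xyz":[0,0,0.006],"turn":[0,0,0]},
  {"gripper":0.0,"xyz":[0,0,0],"turn":[0,0,0]},
])

```text
time_s: 15.2
tool_pos: [0.4471, 0.0981, 0.1541]
eef_rot: [0.69, 0.724, -0.0, -0.0]
force: [0.1, 0.2, -2.1]
grip_width: 0.0237
grip_force: 59.0
```

Emit:
servo_tool([
  {"gripper":0.0,"xyz":[0,0,0.006],"turn":[0,0,0]},
  {"gripper":0.0,"xyz":[0,0,0.004],"turn":[0,0,0]},
  {"gripper":0.0,"xyz":[0,0,0.003],"turn":[0,0,0]},
  {"gripper":0.0,"xyz":[0,0,0],"turn":[0,0,0]},
])

```text
time_s: 15.6
tool_pos: [0.4472, 0.0981, 0.1413]
eef_rot: [0.69, 0.724, -0.0, -0.0]
force: [-0.1, -0.0, -1.0]
grip_width: 0.023
grip_force: 59.0
```

Emit:
servo_tool([
  {"gripper":0.0,"xyz":[0,0,0.002],"turn":[0,0,0]},
  {"gripper":0.0,"xyz":[0,0,0],"turn":[0,0,0]},
])

```text
time_s: 15.8
tool_pos: [0.4474, 0.0981, 0.1397]
eef_rot: [0.69, 0.724, -0.0, -0.0]
force: [-0.4, -0.1, -1.9]
grip_width: 0.0234
grip_force: 59.0
```

Emit:
servo_tool([
  {"gripper":0.0,"xyz":[0,0,-0.001],"turn":[0,0,0]},
  {"gripper":0.0,"xyz":[-0.01,0,0],"turn":[0,0,0]},
  {"gripper":0.0,"xyz":[-0.012,0,0],"turn":[0,0,0]},
  {"gripper":0.0,"xyz":[-0.012,0,0],"turn":[0,0,0]},
  {"gripper":0.0,"xyz":[-0.006,0,0],"turn":[0,0,0]},
])

```text
time_s: 16.3
tool_pos: [0.4495, 0.0566, 0.1408]
eef_rot: [0.69, 0.724, -0.0, 0.0]
force: [-0.9, 0.2, -1.0]
grip_width: 0.0233
grip_force: 59.0
```

Emit:
servo_tool([
  {"gripper":0.0,"xyz":[-0.01,0,0],"turn":[0,0,0]},
  {"gripper":0.0,"xyz":[-0.01,0,0],"turn":[0,0,0]},
  {"gripper":0.0,"xyz":[-0.01,0,0],"turn":[0,0,0]},
  {"gripper":0.0,"xyz":[0,0,0],"turn":[0,0,0]},
])

```text
time_s: 16.7
tool_pos: [0.451, 0.027, 0.1408]
eef_rot: [0.69, 0.724, -0.0, 0.0]
force: [0.5, -0.5, -1.9]
grip_width: 0.0234
grip_force: 59.0
```

Emit:
servo_tool([
  {"gripper":0.0,"xyz":[-0.01,0,0],"turn":[0,0,0]},
  {"gripper":0.0,"xyz":[-0.01,0,0],"turn":[0,0,0]},
  {"gripper":0.0,"xyz":[-0.01,0,0],"turn":[0,0,0]},
  {"gripper":0.0,"xyz":[-0.01,0,0],"turn":[0,0,0]},
])

```text
time_s: 17.1
tool_pos: [0.4527, -0.0115, 0.1408]
eef_rot: [0.689, 0.724, 0.001, -0.001]
force: [-0.2, 8.3, 1.5]
grip_width: 0.0235
grip_force: 59.2
```

Emit:
servo_tool([
  {"gripper":0.0,"xyz":[-0.01,0,0],"turn":[0,0,0]},
  {"gripper":0.0,"xyz":[-0.01,0,0],"turn":[0,0,0]},
  {"gripper":0.0,"xyz":[-0.01,0,0],"turn":[0,0,0]},
  {"gripper":0.0,"xyz":[-0.01,0,0],"turn":[0,0,0]},
])

```text
time_s: 17.5
tool_pos: [0.4546, -0.0512, 0.1408]
eef_rot: [0.689, 0.724, 0.001, -0.001]
force: [0.0, 7.7, 2.6]
grip_width: 0.0233
grip_force: 59.2
```

Run:
```python
from h import *
im=bot.grab_frame("top"); o=bot.get_obs();print(o["tool_pos"],o["force"],o["torque"],o["grip_width"])
c,s=np.cos(.05),np.sin(.05); print("plate coords",np.array([[c,s],[-s,c]])@(o["tool_pos"][:2]-[.49,.005]))
for cm in("top","scene"):
    if cm=="scene": bot.grab_frame(cm)
    for n in("bowl_mid","scrap_mid"): print(cm,n,[(round(d["score"],2),d["point"],d["region"].sum()) for d in bot.masks_of(cm,n)])
```

```text
[ 0.4548 -0.0525  0.1408] [-0.0254  5.308  -0.1068] [ 1.5092  0.0466 -0.0402] 0.023732336240155374
plate coords [-0.0381 -0.0557]
top bowl_mid [(0.77, [196.7, 389.6], np.int64(769))]
top scrap_mid []
scene bowl_mid [(0.6, [252.4, 340.9], np.int64(1835)), (0.21, [194.9, 345.8], np.int64(149)), (0.17, [203.1, 323.4], np.int64(386))]
scene scrap_mid [(0.53, [215.0, 314.8], np.int64(3375))]
```

Emit:
servo_tool([
  {"gripper":0.0,"xyz":[-0.01,0,0],"turn":[0,0,0]},
  {"gripper":0.0,"xyz":[-0.01,0,0],"turn":[0,0,0]},
  {"gripper":0.0,"xyz":[-0.008,0,0],"turn":[0,0,0]},
  {"gripper":0.0,"xyz":[-0.005,0,0],"turn":[0,0,0]},
  {"gripper":0.0,"xyz":[-0.004,0,0],"turn":[0,0,0]},
])

```text
time_s: 18.3
tool_pos: [0.4565, -0.0877, 0.1408]
eef_rot: [0.689, 0.725, 0.001, -0.001]
force: [-0.8, 8.1, 3.0]
grip_width: 0.0235
grip_force: 59.3
```

Emit:
servo_tool([
  {"gripper":0.0,"xyz":[-0.004,0,0],"turn":[0,0,0]},
  {"gripper":0.0,"xyz":[-0.004,0,0],"turn":[0,0,0]},
  {"gripper":0.0,"xyz":[-0.004,0,0],"turn":[0,0,0]},
  {"gripper":0.0,"xyz":[-0.004,0,0],"turn":[0,0,0]},
  {"gripper":0.0,"xyz":[-0.004,0,0],"turn":[0,0,0]},
])

```text
time_s: 18.8
tool_pos: [0.4574, -0.1078, 0.1407]
eef_rot: [0.689, 0.725, 0.001, -0.001]
force: [0.3, -0.0, -1.5]
grip_width: 0.0231
grip_force: 59.1
```

Emit:
servo_tool([
  {"gripper":0.0,"xyz":[-0.004,0,0],"turn":[0,0,0]},
  {"gripper":0.0,"xyz":[-0.003,0,0],"turn":[0,0,0]},
  {"gripper":0.0,"xyz":[-0.003,0,0],"turn":[0,0,0]},
  {"gripper":0.0,"xyz":[0,0,0],"turn":[0,0,0]},
])

```text
time_s: 19.2
tool_pos: [0.4581, -0.1191, 0.1408]
eef_rot: [0.69, 0.724, -0.0, 0.0]
force: [0.6, -0.1, -1.7]
grip_width: 0.0233
grip_force: 59.1
```

Run:
```python
from h import *
im=bot.grab_frame("top"); cv2.imwrite("pics/top9.png",im[:,:,::-1]);o=bot.get_obs();print(o["tool_pos"],o["force"],o["grip_width"])
c,s=np.cos(.05),np.sin(.05); print("plate coords",np.array([[c,s],[-s,c]])@(o["tool_pos"][:2]-[.49,.005]))
sc=bot.grab_frame("scene"); cv2.imwrite("pics/scene9.png",sc[:,:,::-1])
for n in("bowl_mid","scrap_mid"): print(n,[(round(d["score"],2),d["point"],d["region"].sum()) for d in bot.masks_of("scene",n)])
A=cv2.resize(im[150:250,330:450],(480,400),interpolation=cv2.INTER_CUBIC);B=cv2.resize(sc[190:320,270:360],(277,400),interpolation=cv2.INTER_CUBIC)
cv2.imwrite("pics/c9.png",np.hstack([A,B])[:,:,::-1])
```

```text
[ 0.4581 -0.1189  0.1408] [-0.471  -0.415  -1.1295] 0.023630047440649338
plate coords [-0.0381 -0.1221]
bowl_mid [(0.87, [252.1, 342.3], np.int64(1825))]
scrap_mid [(0.56, [211.7, 311.4], np.int64(3393))]
```

View pics/c9.png

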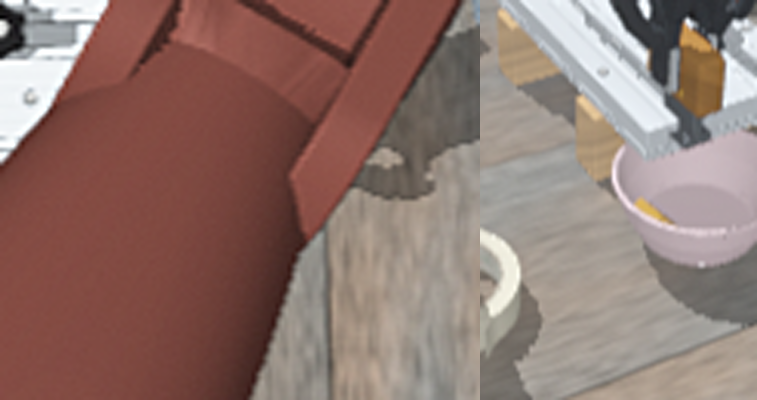

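The clip lies in the bowl, the brass showing at (655, 212) in the crop, and the push force has dropped to zero. I slide the cleaner on out of the open end, lift it and stand it on the clear table.

Emit:
servo_tool([
  {"gripper":0.0,"xyz":[-0.012,0,0],"turn":[0,0,0]},
  {"gripper":0.0,"xyz":[-0.012,0,0],"turn":[0,0,0]},
  {"gripper":0.0,"xyz":[-0.012,0,0],"turn":[0,0,0]},
  {"gripper":0.0,"xyz":[-0.012,0,0],"turn":[0,0,0]},
])

```text
time_s: 19.8
tool_pos: [0.4604, -0.168, 0.1407]
eef_rot: [0.69, 0.724, 0.0, 0.0]
force: [0.0, 0.7, -1.0]
grip_width: 0.0232
grip_force: 59.1
```

Emit:
servo_tool([
  {"gripper":0.0,"xyz":[0,0,-0.02],"turn":[0,0,0]},
  {"gripper":0.0,"xyz":[0,0,-0.02],"turn":[0,0,0]},
  {"gripper":0.0,"xyz":[-0.035,-0.005,0],"turn":[0,0,0]},
  {"gripper":0.0,"xyz":[-0.035,-0.005,0],"turn":[0,0,0]},
  {"gripper":0.0,"xyz":[-0.035,-0.005,0],"turn":[0,0,0]},
])

```text
time_s: 20.3
tool_pos: [0.4503, -0.2743, 0.181]
eef_rot: [0.69, 0.724, 0.0, 0.0]
force: [1.6, 0.8, -1.2]
grip_width: 0.0233
grip_force: 59.2
```

Emit:
servo_tool([
  {"gripper":0.0,"xyz":[-0.035,-0.005,0],"turn":[0,0,0]},
  {"gripper":0.0,"xyz":[-0.01,0,0],"turn":[0,0,0]},
  {"gripper":0.0,"xyz":[0,0,0],"turn":[0,0,0]},
  {"gripper":0.0,"xyz":[0,0,0],"turn":[0,0,0]},
])

```text
time_s: 20.7
tool_pos: [0.4477, -0.317, 0.1805]
eef_rot: [0.69, 0.724, 0.0, -0.0]
force: [-0.3, 0.2, -1.6]
grip_width: 0.0235
grip_force: 59.0
```

Emit:
servo_tool([
  {"gripper":0.0,"xyz":[0,0,0.04],"turn":[0,0,0]},
  {"gripper":0.0,"xyz":[0,0,0.04],"turn":[0,0,0]},
  {"gripper":0.0,"xyz":[0,0,0.02],"turn":[0,0,0]},
  {"gripper":0.0,"xyz":[0,0,0.005],"turn":[0,0,0]},
  {"gripper":0.0,"xyz":[0,0,0],"turn":[0,0,0]},
])

```text
time_s: 21.2
tool_pos: [0.4479, -0.3163, 0.0757]
eef_rot: [0.689, 0.725, 0.0, -0.0]
force: [0.0, 0.1, -0.0]
grip_width: 0.0235
grip_force: 59.1
```

Emit:
servo_tool([
  {"gripper":0.0,"xyz":[0,0,0.003],"turn":[0,0,0]},
  {"gripper":0.0,"xyz":[0,0,0.002],"turn":[0,0,0]},
  {"gripper":0.0,"xyz":[0,0,0.001],"turn":[0,0,0]},
  {"gripper":0.0,"xyz":[0,0,0],"turn":[0,0,0]},
])

```text
time_s: 21.6
tool_pos: [0.448, -0.3176, 0.0702]
eef_rot: [0.69, 0.724, 0.0, 0.0]
force: [0.7, 0.4, -1.7]
grip_width: 0.0235
grip_force: 59.1
```

Emit:
servo_tool([
  {"gripper":0.0,"xyz":[0,0,0.001],"turn":[0,0,0]},
  {"gripper":0.0,"xyz":[0,0,0.001],"turn":[0,0,0]},
  {"gripper":0.0,"xyz":[0,0,0],"turn":[0,0,0]},
])

```text
time_s: 21.9
tool_pos: [0.448, -0.3177, 0.069]
eef_rot: [0.69, 0.724, -0.0, 0.0]
force: [-2.2, 2.6, 7.6]
grip_width: 0.0231
grip_force: 60.3
```

Emit:
servo_tool([
  {"gripper":0.03,"xyz":[0,0,0],"turn":[0,0,0]},
  {"gripper":0.045,"xyz":[0,0,0],"turn":[0,0,0]},
  {"gripper":0.06,"xyz":[0,0,0],"turn":[0,0,0]},
  {"gripper":0.06,"xyz":[0,0,0],"turn":[0,0,0]},
  {"gripper":0.06,"xyz":[0,0,-0.015],"turn":[0,0,0]},
])

```text
time_s: 22.4
tool_pos: [0.4468, -0.3163, 0.0812]
eef_rot: [0.69, 0.724, 0.0, -0.002]
force: [-0.4, 0.8, -0.1]
grip_width: 0.06
grip_force: 0.0
```

Emit:
servo_tool([
  {"gripper":0.06,"xyz":[0,0,-0.03],"turn":[0,0,0]},
  {"gripper":0.06,"xyz":[0,0,-0.04],"turn":[0,0,0]},
  {"gripper":0.06,"xyz":[0,0,-0.045],"turn":[0,0,0]},
  {"gripper":0.06,"xyz":[0,0,-0.045],"turn":[0,0,0]},
  {"gripper":0.06,"xyz":[0,0,0],"turn":[0,0,0]},
])

```text
time_s: 22.9
tool_pos: [0.4495, -0.3193, 0.251]
eef_rot: [0.69, 0.724, -0.0, 0.005]
force: [-0.1, -0.9, 0.2]
grip_width: 0.0598
grip_force: 0.0
```

Run:
```python
from h import *
bot.grab_frame("top");o=bot.get_obs(); F={c:bot.grab_frame(c) for c in("wrist","scene","top")}; P=dict(wrist=cam("wrist",o),scene=cam("scene"),top=cam("top"))
print(o["time_s"],o["tool_pos"],o["force"])
for c in F:
    cv2.imwrite(f"pics/f_{c}.png",F[c][:,:,::-1])
    for d in bot.masks_of(c,"cleaner_grip"):
        try: print(c,"cl",round(d["score"],2),d["point"],fit(CLEAN,[(P[c],d["region"])],[.448,-.317,.05]))
        except Exception as e: print(c,e)
    for d in bot.masks_of(c,"bowl_mid")[:1]: print(c,"bowl",fit(BOWL,[(P[c],d["region"])],[.458,-.149,0]))
    print(c,"clip",[(round(d["score"],2),d["point"],int(d["region"].sum())) for d in bot.masks_of(c,"scrap_mid")])
    h=cv2.cvtColor(F[c],cv2.COLOR_RGB2HSV); u,v=proj(P[c],[[.458,-.149,.01]])[0]
    m=cv2.inRange(h,(12,140,80),(30,255,255)); m2=np.zeros_like(m); cv2.circle(m2,(int(u),int(v)),45,255,-1)
    ys,xs=np.nonzero(m&m2); print(c,"brass",len(xs),xs.mean() if len(xs) else 0,ys.mean() if len(xs) else 0,"bowl centre",u,v, back(P[c],xs.mean(),ys.mean(),.01) if len(xs) else "")
    print(c,"knob",[(round(d["score"],2),back(P[c],d["point"][1],d["point"][0],.105)) for d in bot.masks_of(c,"knob_mid")])
```

```text
22.95 [ 0.449  -0.3187  0.2476] [-1.1572  0.2911 -0.9495]
wrist cl 0.8 [184.0, 313.6] (array([ 0.4478, -0.3175,  0.0427]), np.float64(0.9145491803278688))
wrist bowl (array([ 0.459 , -0.1466,  0.0283]), np.float64(0.9169296769487437))
wrist clip [(0.78, [11.8, 301.5], 631)]
wrist brass 479 300.3632567849687 17.315240083507305 bowl centre 331.45123767276664 22.65987263375169 [ 0.4243 -0.1456  0.01  ]
wrist knob []
scene cl 0.9 [300.0, 384.0] (array([ 0.4471, -0.3178, -0.0784]), np.float64(0.8940901705930138))
scene cl 0.56 [179.9, 249.1] (array([ 0.448, -0.317,  0.05 ]), np.float64(0.0))
scene bowl (array([ 0.4581, -0.1477,  0.0757]), np.float64(0.8022517321016166))
scene clip [(0.58, [255.3, 325.7], 19)]
scene brass 142 368.73943661971833 282.0845070422535 bowl centre 340.50698105519535 259.9759787178679 [ 0.4767 -0.2366  0.01  ]
scene knob [(0.64, array([ 0.5306, -0.0281,  0.105 ]))]
top cl 0.62 [229.2, 235.8] (array([ 0.448, -0.317,  0.05 ]), np.float64(0.0))
top bowl (array([ 0.4575, -0.1487, -0.0118]), np.float64(0.634342030450439))
top clip [(0.63, [202.1, 376.2], 25)]
top brass 39 375.8205128205128 205.35897435897436 bowl centre 373.5688405647351 192.24714176036247 [ 0.4229 -0.1545  0.01  ]
top knob []
```

```bash
python3 -c "
from plant import bot
print(bot.close_job())"
```

```text
the job is handed in; nothing more can be done
None
```

The job is handed in: the clip was driven out of the near slot into the upright bowl, the wooden-handled cleaner stands upright on the table, and the knob has not moved; no verdict came back.

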